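# Set the sample eggs in the sizing tray in order of size

## Robot

A 7-joint arm with a two-finger parallel gripper is mounted at the origin on a cart in front of the work surface, level with it; the furniture and walls round the work are solid. World frame = base frame: x ahead of the robot, y to its left, z up, the work surface at z = 0. Lengths are in mm, angles in rad, forces in N, time in s.
With the tool pointing down it reaches from about 375 to 925 mm from the base axis. Payload 3.1 kg.
Tool frame: the origin (TCP) lies at the very end of the fingers, on their centre line; the grasp point (between the pads) lies 19 mm behind it; y points along the fingers, x is the direction in which the jaws open and shut, and the axes are right-handed (so a half turn about y gives the same grasp; the last joint's range is limited). The gripper opens to 85 mm and grips with 20 to 120 N. Pads are 22 mm wide; open, the fingers measure 114 mm over their backs; the gripper's body (76 mm by 85 mm) begins 54 mm behind the grasp point. The pads swing forward as they close: fully open they stand 13 mm farther back than shut.
Start: joints at [-1.351, 0.383, 0.044, 1.598, -0.018, 1.161, -0.05], TCP at [203.088, 617.461, 231.269] pointing down, gripper open.
Joint ranges: [-2.61, 2.61], [-0.41, 2.15], [-1.48, 1.57], [0, 2.5], [-1.57, 4.71], [0.05, 1.97], [-2.85, 2.85]. Speed limits (rad/s): [2.79, 2.79, 3.14, 3.14, 3.14, 3.14, 3.14].

## Interface

Orientations are given as a rotation vector (axis times angle).
In Python, from workcell import * gives the robot as it stands.
- The arm moves only by the tool servo_tool, never from a script. Its argument "deltas" is a list of rows, each a list of 7 numbers: the shift along the tool's x, y, z in mm, then the turn, a rotation vector about the tool's x, y, z in degrees, then the gripper command: -1 is fully open, 1 is shut, values between are in proportion. A call has 1 to 12 rows; each row is the pose to reach, as a shift and turn from the pose commanded when the call began, along the tool's axes at that moment; what a row does not reach only later rows make up. A row lasts 1/12 s, in which the tool goes at most 41.7 mm and 7.16 degrees, less where a joint would pass 70% of its speed; a pose out of reach is approached as far as the arm can. A call with a gripper value outside its range is refused whole. The fingers move at their own pace and stop on an object; the grip force is fixed at half the most. Time passes only in rows, so rows that repeat a pose let the fingers close. It gives the time, the measured TCP pose, the force and the opening at its end, in the units of the state.
- get_obs(): the state, without advancing time (a new reading comes with each control period).
- snapshot(name): name is "scene" or "side" or "wrist"; returns a dict with "img" (384x512x3 uint8, blue, green, red), "z_map" (384x512 float32, mm along the optical axis (not along the pixel's ray), 0 where there is no reading), "vfov" (degrees; the focal length in pixels is half the picture's height over the tangent of half this angle, whatever the lens; pixels are square), "cx", "cy" (the principal point, pixels), "R" (3x3) and "t" (3): a world point X has camera coordinates R X + t. Camera axes: x right, y down, z forward; pixel columns grow to the right and rows downward; lengths in mm; the calibration is good to about 2 mm. The wrist camera is an equidistant fisheye: a pixel r from the principal point sees the ray r / f radians off the axis. A picture is of the moment at which its call begins.
- close_job(): hands the job in, once; it reports no verdict.
Trained networks look in a picture, given as the dict that the camera call returned (one of the last four; its "shot" number tells which), for a name from the list of things; names that differ only in an ending like _2 or _b are one class to them, and where a whole thing is asked for, a point or a joint stands for the part that bears it (a point fixed in the world has none). Each returns a list of dicts, best first, with "confidence" (0 to 1); they miss things now and then, are a little off and sometimes report something else, mostly with a low value. They report only what shows in the picture. A call takes as long as a camera call. They do not tell look-alikes from the thing itself.
- boxes_of(picture, query): "bbox" ([left, top, right, bottom] in pixels, round what is visible of it).
- silhouettes(picture, query): "region" (384x512 bool, what is visible of it) and "bbox" ([left, top, right, bottom] in pixels, round what is visible of it).
- pinpoint(picture, query): "centre" ([column, row] in pixels: a listed point, or the origin of a listed thing).
The state is a dict: "t": time; "joints": joint angles; "qvel": joint speeds; "effort": joint torques, N m; "eef_pos": TCP position; "ee_rot": TCP orientation; "ft_force": force on the tool from outside, world axes, zero at the start; "torque": the same for the moment, N m; "opening": finger opening in mm.
Only numpy, scipy, OpenCV 4.12 (cv2) and the standard library are available. Lean on these libraries where they do the work, as an engineer would, in place of code of your own. Each camera call takes 0.05 s, during which the arm holds its last target.

## Task

Line the four sample eggs up by size in the grey sizing tray: the smallest egg in the smallest white pocket, and so on along the row to the largest egg in the largest pocket, one egg fully seated in each. They are fragile: keep them upright with the pointed end down as they stand now, do not tip one over, and set each down gently without dropping it or pressing it into the tray.

Things in the scene. Friction and masses are not known exactly. Their poses are not given: they have to be found in the camera images.
- egg_quail_mid (a point): The smallest egg (quail): cream shell, rigid, fragile, 28 mm across, 36 mm tall, standing pointed end down in a black rubber rest, fixed, 11.0 mm tall and narrower than the egg but for a 2 mm thick foot. Point: on the egg's axis at its widest girth, 20.0 mm above the pointed end, 16.0 mm below the blunt top, at first 22.0 mm above the table. z: along the egg to the blunt top (up).
- egg_bantam_mid (a point): The second smallest egg (bantam): cream shell, rigid, fragile, 37 mm across, 48 mm tall, standing pointed end down in a black rubber rest, fixed, 14.0 mm tall and narrower than the egg but for a 2 mm thick foot. Point: on the egg's axis at its widest girth, 26.6 mm above the pointed end, 21.4 mm below the blunt top, at first 28.6 mm above the table. z: along the egg to the blunt top (up).
- egg_hen_mid (a point): The second largest egg (hen): cream shell, rigid, fragile, 45 mm across, 58 mm tall, standing pointed end down in a black rubber rest, fixed, 16.5 mm tall and narrower than the egg but for a 2 mm thick foot. Point: on the egg's axis at its widest girth, 32.2 mm above the pointed end, 25.8 mm below the blunt top, at first 34.2 mm above the table. z: along the egg to the blunt top (up).
- egg_goose_mid (a point): The largest egg (goose): cream shell, rigid, fragile, 54 mm across, 72 mm tall, standing pointed end down in a black rubber rest, fixed, 20.0 mm tall and narrower than the egg but for a 2 mm thick foot. Point: on the egg's axis at its widest girth, 40.0 mm above the pointed end, 32.0 mm below the blunt top, at first 42.0 mm above the table. z: along the egg to the blunt top (up).
- pocket_quail (a point): The smallest pocket of the tray: a white cone-shaped cup, 25 mm wide inside at the mouth, 11.0 mm tall, narrower than its egg (28 mm). Point: on the cup's axis where the widest girth of the seated egg lies, 28.0 mm above the table, 11.0 mm above the mouth; the egg hangs in the cone, 2 mm of air under it. x along the row to the larger pockets, y across, z up.
- pocket_bantam (a point): The second smallest pocket of the tray: a white cone-shaped cup, 33 mm wide inside at the mouth, 14.0 mm tall, narrower than its egg (37 mm). Point: on the cup's axis where the widest girth of the seated egg lies, 34.6 mm above the table, 14.6 mm above the mouth; the egg hangs in the cone, 2 mm of air under it. x along the row to the larger pockets, y across, z up.
- pocket_hen (a point): The second largest pocket of the tray: a white cone-shaped cup, 40 mm wide inside at the mouth, 16.5 mm tall, narrower than its egg (45 mm). Point: on the cup's axis where the widest girth of the seated egg lies, 40.2 mm above the table, 17.7 mm above the mouth; the egg hangs in the cone, 2 mm of air under it. x along the row to the larger pockets, y across, z up.
- pocket_goose (a point): The largest pocket of the tray: a white cone-shaped cup, 48 mm wide inside at the mouth, 20.0 mm tall, narrower than its egg (54 mm). Point: on the cup's axis where the widest girth of the seated egg lies, 48.0 mm above the table, 22.0 mm above the mouth; the egg hangs in the cone, 2 mm of air under it. x along the row to the larger pockets, y across, z up.
- tray: The sizing tray: grey plate 276 x 86 x 6 mm (294 mm with end tabs), edge bead 11 mm high, fixed, turned any way. Four white cups stand on it in a row, growing from one end to the other, at x = -99, -41, 25 and 99 mm. Origin: centre of the underside; x along the row to the largest cup, y across, z up. Opening the fingers across the row spares the other eggs; an egg let go at first touch or within 8 mm above its seat settles by itself.
Things that resemble listed ones, but are neither listed nor needed, are in the scene too. Leave any blue or orange look-alike of the part that bears egg_quail_mid alone. What is shaped like the part that bears egg_bantam_mid but turquoise or yellow is not meant.

How it is judged (in metres and radians):
At the end, for the whole second after the job is handed in: Each egg stands in the pocket of its own size: its widest girth within 12 mm sideways and 6 mm in height of the pocket's point, upright within 0.5 rad (about 28 degrees), at rest and let go (horizontal distance between egg_quail_mid and pocket_quail below 0.012 m and z of egg_quail_mid in the frame of pocket_quail between -0.006 and 0.006 m and angle between each of egg_quail_mid, egg_bantam_mid, egg_hen_mid, egg_goose_mid's own z axis and vertical below 0.5 rad and linear speed of each of egg_quail, egg_bantam, egg_hen, egg_goose below 0.02 m/s and contact force between the fingers and egg_quail below 0.1 N and horizontal distance between egg_bantam_mid and pocket_bantam below 0.012 m and z of egg_bantam_mid in the frame of pocket_bantam between -0.006 and 0.006 m and contact force between the fingers and egg_bantam below 0.1 N and horizontal distance between egg_hen_mid and pocket_hen below 0.012 m and z of egg_hen_mid in the frame of pocket_hen between -0.006 and 0.006 m and contact force between the fingers and egg_hen below 0.1 N and horizontal distance between egg_goose_mid and pocket_goose below 0.012 m and z of egg_goose_mid in the frame of pocket_goose between -0.006 and 0.006 m and contact force between the fingers and egg_goose below 0.1 N); the robot touches nothing.
It fails at once if an egg is pressed or knocked hard against the tray (contact forces adding up to over 50 N) (contact force between any of egg_quail, egg_bantam, egg_hen, egg_goose and tray above 50 N).
It fails at once if an egg is let fall from a height (moves faster than 0.6 m/s, about 2 cm of fall, with no finger on it) ((contact force between the fingers and egg_quail below 0.05 N and linear speed of egg_quail above 0.6 m/s) or (contact force between the fingers and egg_bantam below 0.05 N and linear speed of egg_bantam above 0.6 m/s) or (contact force between the fingers and egg_hen below 0.05 N and linear speed of egg_hen above 0.6 m/s) or (contact force between the fingers and egg_goose below 0.05 N and linear speed of egg_goose above 0.6 m/s)).
It fails at once if an egg is tipped over (more than 0.9 rad from upright) (angle between any of egg_quail_mid, egg_bantam_mid, egg_hen_mid, egg_goose_mid's own z axis and vertical above 0.9 rad).
It also fails if it takes over 120 s, if anything falls off the work surface, if the arm or the gripper's body presses on something with over 40 N, if the wrist force passes 120 N, or if a joint passes its speed limit or range.

## Working session

There is one attempt and no reset: what is moved stays moved. The work goes in short steps, Python scripts to look and compute and a tool call to move; the robot and the scene stay as the last step left them, time stands still between calls to the robot, and variables do not carry over. Pictures are saved under pics/ and viewed, and the job is handed in when it is done.

Besides the shell and the picture viewer there is one more tool, called after "Call:" by a JSON object that holds its "api" and its "payload", one argument or row to a line. servo_tool: Moves the arm, as the interface text tells. Its arguments: {"type":"object","properties":{"deltas":{"type":"array","items":{"type":"array","items":{"type":"number"}}}},"required":["deltas"]}

```bash
mkdir -p pics; ls
cat > h.py <<'E'
from workcell import *
import numpy as np, cv2
from scipy.spatial.transform import Rotation as Ro
def f(p): return p["img"].shape[0]/2/np.tan(np.radians(p["vfov"])/2)
def ray(p,u,v):
    F=f(p);d=np.array([(u-p["cx"])/F,(v-p["cy"])/F,1.0])
    R=np.array(p["R"]);t=np.array(p["t"])
    return -R.T@t, R.T@d
def at_z(p,u,v,z):
    o,d=ray(p,u,v); return o+d*(z-o[2])/d[2]
def pts(p,fish=False):
    v,u=np.mgrid[0:384,0:512]; z=p["z_map"]; F=f(p)
    if fish:
        dx=(u-p["cx"]);dy=v-p["cy"];r=np.hypot(dx,dy)+1e-9;th=r/F
        k=np.tan(np.minimum(th,1.5))/r; X=np.stack([dx*k*z,dy*k*z,z],-1)
    else: X=np.stack([(u-p["cx"])/F*z,(v-p["cy"])/F*z,z],-1)
    return (X-np.array(p["t"]))@np.array(p["R"])
E
python3 - <<'E'
from h import *
o=get_obs();print(o)
for n in("scene","side","wrist"):
    p=snapshot(n);cv2.imwrite(f"pics/{n}0.png",p["img"]);print(n,p["vfov"],p["cx"],p["cy"],(-np.array(p["R"]).T@p["t"]).round())
    for q in ["egg_quail_mid","egg_bantam_mid","egg_hen_mid","egg_goose_mid","pocket_quail","pocket_bantam","pocket_hen","pocket_goose","tray"]:
        print(q,[(np.round(d["centre"]).tolist(),round(d["confidence"],2)) for d in pinpoint(p,q)])
E
```

```text
pics
{'t': 0.0, 'joints': array([-1.3507965 ,  0.38383174,  0.04383719,  1.59957266, -0.01790363,
        1.16118402, -0.04989952]), 'qvel': array([ 9.73153563e-04,  8.79262108e-05, -4.45199391e-05,  1.23102905e-03,
        1.99793107e-03,  3.85031832e-04,  9.89208214e-04]), 'effort': array([-2.48176038e-04, -4.33471513e+01,  1.02455165e+00, -2.49514604e+01,
        1.05750814e-02,  1.13804513e-02, -5.80913792e-06]), 'eef_pos': array([202.82392501, 616.56037119, 229.88991726]), 'ee_rot': array([-1.34459858, -0.97059043,  0.97394868]), 'ft_force': array([-0.03585805,  0.1559884 , -0.52982469]), 'torque': array([0.02691461, 0.06019693, 0.0080306 ]), 'opening': 85.28766958482373}
scene 47.23339041184229 259.78518350464094 195.04529674281375 [ -71. -621.  689.]
egg_quail_mid [([259.0, 235.0], 0.63), ([234.0, 250.0], 0.51), ([290.0, 245.0], 0.47)]
egg_bantam_mid [([340.0, 245.0], 0.7), ([371.0, 274.0], 0.66), ([383.0, 251.0], 0.56)]
egg_hen_mid [([312.0, 280.0], 0.98), ([231.0, 200.0], 0.55)]
egg_goose_mid [([300.0, 207.0], 0.76)]
pocket_quail [([228.0, 201.0], 0.69)]
pocket_bantam [([212
[... 235 characters left out ...]
d [([288.0, 200.0], 0.6), ([310.0, 200.0], 0.59), ([273.0, 189.0], 0.48)]
egg_bantam_mid [([258.0, 173.0], 0.67), ([272.0, 165.0], 0.47), ([243.0, 163.0], 0.42)]
egg_hen_mid [([297.0, 172.0], 0.47), ([244.0, 225.0], 0.35)]
egg_goose_mid [([231.0, 180.0], 0.79)]
pocket_quail [([256.0, 220.0], 0.81)]
pocket_bantam [([244.0, 225.0], 0.78), ([298.0, 170.0], 0.34)]
pocket_hen []
pocket_goose []
tray []
wrist 65.70646984690485 258.6930635748345 195.5593909246176 [133. 641. 373.]
egg_quail_mid [([16.0, 367.0], 0.58), ([4.0, 344.0], 0.41)]
egg_bantam_mid []
egg_hen_mid []
egg_goose_mid []
pocket_quail []
pocket_bantam [([23.0, 367.0], 0.32)]
pocket_hen []
pocket_goose []
tray [([99.0, 383.0], 0.72)]
```

Run:
```python
import cv2
for n in("scene0","side0","wrist0"):
    i=cv2.imread(f"pics/{n}.png");
    if n!="wrist0":
        i=i[110:320,130:430]; i=cv2.resize(i,None,fx=2.6,fy=2.6,interpolation=cv2.INTER_CUBIC)
    cv2.imwrite(f"pics/{n}c.png",i)
```

```text
(no output)
```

View pics/scene0c.png

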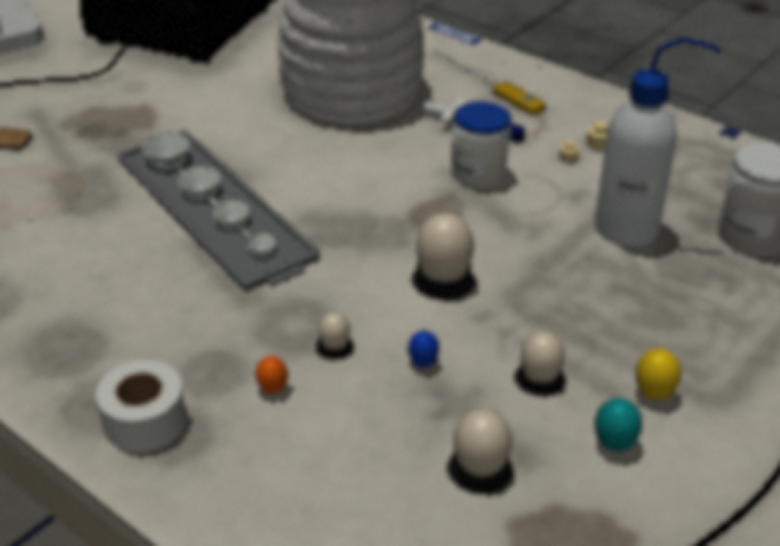

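View pics/side0c.png

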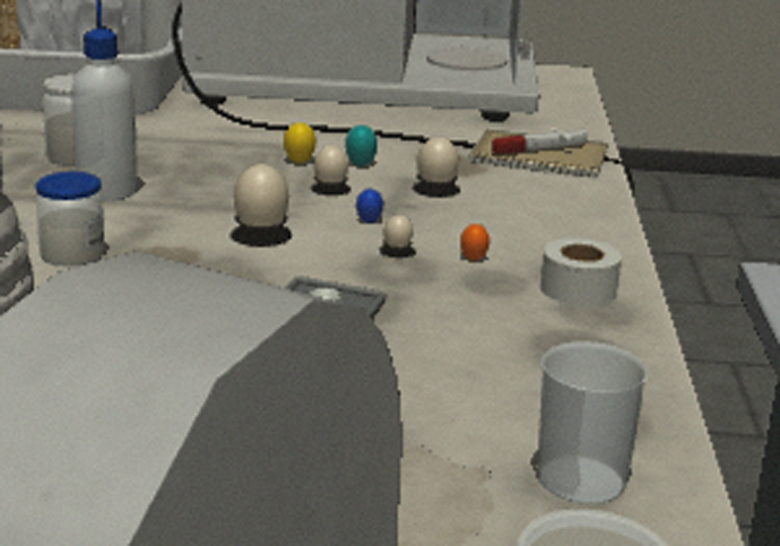

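View pics/wrist0c.png

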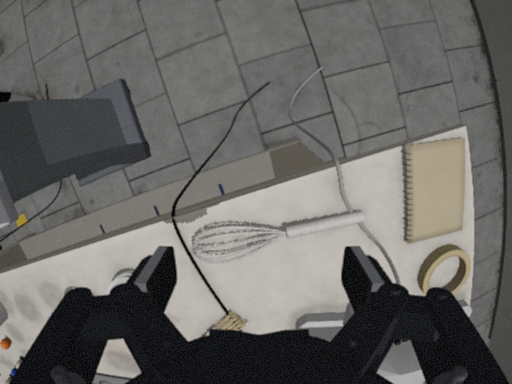

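Run:
```python
from h import *
print(Ro.from_rotvec(get_obs()["ee_rot"]).as_matrix().round(3))
H=dict(quail=(22,14,16),bantam=(28.6,18.5,21.4),hen=(34.2,22.5,25.8),goose=(42,27,32))
seed={"scene":dict(quail=(259,236),bantam=(338,247),hen=(315,281),goose=(301,205)),
"side":dict(quail=(283,199),bantam=(257,174),hen=(298,172),goose=(230,187))}
for n in("scene","side"):
    p=snapshot(n);P=pts(p);hsv=cv2.cvtColor(p["img"],cv2.COLOR_BGR2HSV)
    C=-np.array(p["R"]).T@p["t"]
    for k,(z,r,top) in H.items():
        u,v=seed[n][k]
        ds=[d for d in pinpoint(p,f"egg_{k}_mid") if np.hypot(d["centre"][0]-u,d["centre"][1]-v)<10]
        a=at_z(p,*ds[0]["centre"],z).round(1) if ds else None
        bx=[d for d in silhouettes(p,f"egg_{k}_mid") if d["region"][v,u]]
        b=None;c=None
        if bx:
            m=bx[0]["region"]; bb=bx[0]["bbox"]
            Q=P[m&(p["z_map"]>0)]
            g=np.abs(Q[:,2]-z)<6   # girth band
            Q2=Q[Q[:,2]>z-3]
            from scipy.optimize import least_squares
            fn=lambda s:np.sqrt(((Q2[:,0]-s[0])/r)**2+((Q2[:,1]-s[1])/r)**2+((Q2[:,2]-z)/top)**2)*r-r
            s=least_squares(fn,at_z(p,u,v,z)[:2],loss="soft_l1"); b=s.x.round(1);
            c=at_z(p,(bb[0]+bb[2])/2,bb[1],0); mm=m.sum(),Q[:,2].max().round(1),bb
        print(n,k,"pin",a,"fit",b,mm if bx else None, "seed",at_z(p,u,v,z).round(1))
    if n=="scene":
        for k,z in dict(quail=28,bantam=34.6,hen=40.2,goose=48).items():
            print(k,[(np.round(d["centre"],1).tolist(),at_z(p,*d["centre"],z).round(1),round(d["confidence"],2)) for d in pinpoint(p,"pocket_"+k)])
        print([(at_z(p,*d["centre"],0).round(1),round(d["confidence"],2)) for d in pinpoint(p,"tray")])
        i=p["img"][110:240,165:275];cv2.imwrite("pics/tray.png",cv2.resize(i,None,fx=4.5,fy=4.5,interpolation=cv2.INTER_CUBIC))
```

```text
[[ 0.312 -0.    -0.95 ]
 [ 0.95  -0.     0.312]
 [-0.    -1.     0.   ]]
scene quail pin [ 492.7 -122.4   22. ] fit [ 477.  -121.8] (np.int64(130), np.float64(36.9), [253.0, 230.8, 266.0, 243.0]) seed [ 477.2 -125.    22. ]
scene bantam pin [ 569.  -285.1   28.6] fit [ 559.8 -281.3] (np.int64(274), np.float64(49.0), [331.8, 237.2, 344.0, 258.1]) seed [ 555.1 -283.8   28.6]
scene hen pin [ 446.9 -301.    34.2] fit [ 446.1 -300.4] (np.int64(416), np.float64(59.1), [305.4, 267.7, 325.7, 294.7]) seed [ 439.2 -305.3   34.2]
scene goose pin [ 605.8 -138.6   42. ] fit [ 613.2 -139. ] (np.int64(487), np.float64(70.9), [291.7, 192.9, 313.2, 220.7]) seed [ 607.9 -144.1   42. ]
quail [([228.0, 198.0], array([528.6,  22.8,  28. ]), 0.8), ([301.7, 205.6], array([ 621.8, -136.5,   28. ]), 0.47)]
bantam [([217.8, 187.9], array([536.4,  66.5,  34.6]), 0.73), ([301.2, 202.3], array([ 624.5, -132.7,   34.6]), 0.25)]
hen [([189.3, 158.1], array([580.3, 224.3,  40.2]), 0.66), ([201.5, 176.3], array([540.4, 131. ,  40.2]), 0.59)]
goose [([193.6, 159.6], array([574.9, 199. ,  48. ]), 0.86)]
[(array([563.8, 122.3,   0. ]), 0.67), (array([619.9, 275. ,   0. ]), 0.65)]
side quail pin [ 480.9 -107.5   22. ] fit [ 478.4 -122.1] (np.int64(108), np.float64(39.3), [278.0, 193.0, 288.0, 208.4]) seed [ 477.6 -118.5   22. ]
side bantam pin [ 560.1 -270.5   28.6] fit [ 561.7 -280.9] (np.int64(143), np.float64(50.2), [251.8, 166.8, 265.6, 178.6]) seed [ 560.1 -273.    28.6]
side hen pin [ 447.7 -304.    34.2] fit None None seed [ 447.1 -295.4   34.2]
side goose pin [ 619.1 -134.7   42. ] fit [ 614.4 -139.3] (np.int64(443), np.float64(74.6), [217.1, 171.4, 241.2, 194.5]) seed [ 611.9 -125.3   42. ]
```

View pics/tray.png

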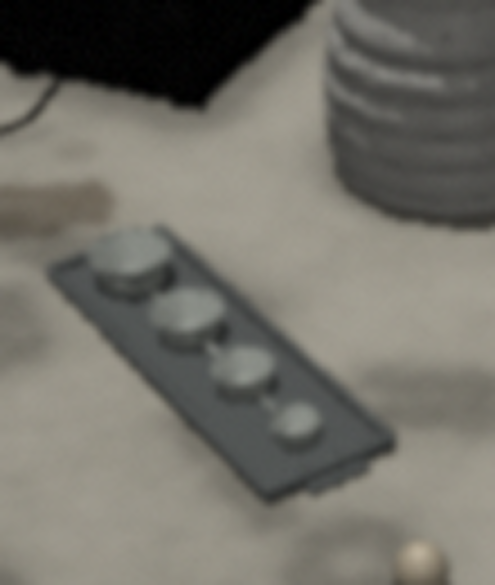

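Run:
```python
from h import *
G={}
for n in("scene","side"):
    p=snapshot(n);P=pts(p)[p["z_map"]>0]
    for x,y,z in P:
        if 100<x<900 and -450<y<700 and z<600: 
            k=(int(x//50),int(y//50));G[k]=max(G.get(k,-9),z)
print("      "+" ".join(f"{x*50:4d}" for x in range(2,18)))
for y in range(13,-10,-1): print(f"{y*50:5d} "+" ".join(f"{G.get((x,y),-1):4.0f}" for x in range(2,18)))
```

```text
100  150  200  250  300  350  400  450  500  550  600  650  700  750  800  850
  650   -1   -1   -1   20   18  150  195  323  324  322  283  310   32   -1   -1   -1
  600   -1   -1    0   23    0    1  288  319  321  286   54   33    0    0   -1   -1
  550   -1   -1    0   40   32    2  261  283  294   56   54   33    0   -3   -1   -1
  500   -1   -1    1   45   34    1    8    5    6   55   56   72  169  185  198   -1
  450   -1   -1    3   32    5    7   14    9    6    6    5  135  204  209  218  203
  400   -1   -1    4   26   33   32   11   10    0    0   12   87  185  214  218  204
  350   -1   -1    4   32   33   33    4   10    9    1    0    1  170  208  189  206
  300   -1   -1    4   31   32   32    4    3    0    1    2    1  164  170  159   81
  250   -1   -1    4   89   90   89    5    3    8    5    1    2    1    0    1   -1
  200   -1   -1    4   89   89   89    4    3    9   24   24    0    1  205  206  206
  150    3   -2    4    4    1    4    4    4   17   24   22    1  115  206   -1  206
  100    3   -0    4    4    2    4    4    4   21   20    6    2  120  206
[... 256 characters left out ...]
77   77   13
 -100    3   -0    4   40   41    5    4    4    4    3    5    5   73   77   76   16
 -150    3    1    4    4    3   37   38   38    4   71   74    4    4    4    3   23
 -200    2   -5    4    4    4    5    4   28   36   66   69    5    4  131  127    4
 -250   -1   -1    4    6    4    4    4   24   33    4    3    4    4  209  213    4
 -300   -1   -1    4    4    4    4   61   60   47   51    3    4    4  133  215   94
 -350   -1   -1    4    5    4    5   59   58   47   34   46    3    4    4   92   94
 -400   -1   -1    4   13   14   31   14    4   49   47   48    5    4    4   91   92
 -450   -1   -1    7   31   31   31   12    4    5    4    4    4    4    5    3    2
```

Call:
{"api": "servo_tool", "payload": {
  "deltas": [
    [-20,0,-22,0,4,0,-1],
    [-50,0,-56,0,10,0,-1],
    [-80,0,-90,0,16,0,-1],
    [-108,0,-121,0,22,0,-1],
    [-136,0,-152,0,28,0,-1],
    [-163,-10,-183,0,34,0,-1],
    [-190,-10,-213,0,40,0,-1],
    [-217,-10,-244,0,46,0,-1],
    [-244,-15,-274,0,52,0,-1],
    [-271,-15,-304,0,58,0,-1],
    [-298,-15,-334,0,64,0,-1],
    [-325,-20,-365,0,70,0,-1]
  ]
}}

```text
t: 3.75
eef_pos: [447.3, 194.2, 250.8]
ee_rot: [-1.571, -0.02, 0.021]
ft_force: [0.5, 0.2, 0.1]
opening: 85.8
```

```bash
cat >> h.py <<'E'
def rel(x,y,z,ang):
    "delta from present measured pose to TCP x,y,z with tool x at azimuth ang deg"
    o=get_obs();M=Ro.from_rotvec(o["ee_rot"]).as_matrix()
    a=np.radians(ang);X=np.array([np.cos(a),np.sin(a),0]);Y=np.array([0,0,-1.]);T=np.stack([X,Y,np.cross(X,Y)],1)
    return (M.T@(np.array([x,y,z])-o["eef_pos"])).round(1), np.degrees(Ro.from_matrix(M.T@T).as_rotvec()).round(2)
E
python3 - <<'E'
from h import *
o=get_obs();print(o["t"],o["eef_pos"],o["joints"].round(2));print(rel(535,45,250,-14))
E
```

```text
3.75 [447.26865792 194.23523361 250.77991393] [-0.94  0.04  0.47  1.97 -0.02  1.13 -0.44]
(array([  83.8,    0.7, -151.5]), array([-0.  , 15.5 , -0.05]))
```

Call:
{"api": "servo_tool", "payload": {
  "deltas": [
    [20,0,-35,0,4,0,-1],
    [40,0,-72,0,9,0,-1],
    [60,0,-108,0,13,0,-1],
    [84,0,-151,0,15.5,0,-1],
    [84,0,-151,0,15.5,0,-1],
    [84,0,-151,0,15.5,0,-1]
  ]
}}

```text
t: 4.25
eef_pos: [537.4, 43.2, 251.6]
ee_rot: [-1.564, 0.193, -0.196]
ft_force: [-0.6, -0.1, 0.8]
opening: 85.4
```

Run:
```python
from h import *
o=get_obs();print(o["t"],o["eef_pos"],o["joints"].round(2))
p=snapshot("wrist");i=p["img"];np.savez("w1.npz",**p);cv2.imwrite("pics/w1.png",i)
P=pts(p,True)
for k in ["quail","bantam","hen","goose"]:
    for d in pinpoint(p,"pocket_"+k)[:2]: print(k,np.round(d["centre"]),round(d["confidence"],2),P[int(d["centre"][1]),int(d["centre"][0])].round(1))
```

```text
4.25 [537.40890375  43.20179274 251.62650558] [-0.73  0.17  0.64  1.87 -0.11  1.14 -0.3 ]
quail [260. 182.] 0.93 [533.4  19.4   7.2]
quail [257. 139.] 0.59 [544.7  74.9   7.4]
bantam [260. 139.] 0.84 [547.5  75.4   6.2]
hen [259.  86.] 0.8 [564.4 142.5   6.5]
hen [258.  23.] 0.63 [583.3 222.8  10.3]
goose [259.  26.] 0.83 [582.6 219.8   6.5]
```

View pics/w1.png

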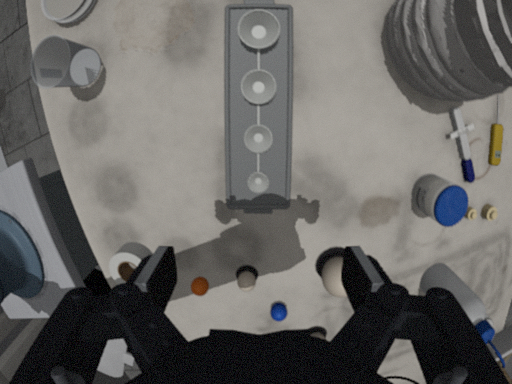

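Run:
```python
from h import *
p=dict(np.load("w1.npz"));P=pts(p,True)
c0=[(533.4,19.4),(547.5,75.4),(564.4,142.5),(582.6,219.8)];h=[17,20,22.5,26];r=[12.5,16.5,20,24];xs=np.array([-99,-41,25,99.])
C=[]
for c,hh,rr in zip(c0,h,r):
    d=np.hypot(P[...,0]-c[0],P[...,1]-c[1]);m=(d<rr+8)&(P[...,2]>hh-3)&(P[...,2]<hh+4)
    (cx,cy),rad=cv2.minEnclosingCircle(P[m][:,:2].astype(np.float32)); C.append(P[m][:,:2].mean(0));print(m.sum(),cx,cy,rad,P[m].mean(0))
for C in (np.array(C),np.array(c0)):
    # rigid fit
    m=C.mean(0);a=xs-xs.mean();v=(a[:,None]*(C-m)).sum(0);s=np.hypot(*v)/(a@a);u=v/np.hypot(*v)
    o=m-u*xs.mean();print("scale",s,"ang",np.degrees(np.arctan2(u[1],u[0])),"orig",o,[(o+u*x).round(1) for x in xs],(C-(o+xs[:,None]*u)).round(1))
```

```text
134 532.2201538085938 19.68503761291504 14.018017768859863 [532.63420974  18.89444473  15.62576643]
204 546.5778198242188 75.73871612548828 18.47150421142578 [546.34217105  76.22063847  18.6246006 ]
268 563.4229736328125 139.51828002929688 21.9440860748291 [563.19401509 140.6741841   21.22978479]
258 581.7022094726562 211.2279815673828 26.139493942260742 [583.75367253 215.39629806  24.6358596 ]
scale 1.024258236944758 ang 75.38790453288216 orig [557.49011167 116.66701508] [array([532.5,  20.9]), array([547.1,  77. ]), array([563.8, 140.9]), array([582.5, 212.5])] [[ 0.1 -2. ]
 [-0.8 -0.8]
 [-0.6 -0.2]
 [ 1.3  2.9]]
scale 1.043711352200892 ang 76.18287831351157 orig [557.9302946  118.15925182] [array([534.3,  22. ]), array([548.1,  78.3]), array([563.9, 142.4]), array([581.6, 214.3])] [[-0.9 -2.6]
 [-0.6 -2.9]
 [ 0.5  0.1]
 [ 1.   5.5]]
```

Run:
```python
from h import *
print(rel(510,-330,250,-14.5))
```

```text
(array([  64.2,    0.4, -376.2]), array([-0.04,  1.04, -0.06]))
```

Call:
{"api": "servo_tool", "payload": {
  "deltas": [
    [4,0,-20,0,1,0,-1],
    [10,0,-55,0,1,0,-1],
    [16,0,-95,0,1,0,-1],
    [22,0,-135,0,1,0,-1],
    [29,0,-175,0,1,0,-1],
    [36,0,-215,0,1,0,-1],
    [43,0,-255,0,1,0,-1],
    [50,0,-295,0,1,0,-1],
    [57,0,-335,0,1,0,-1],
    [62,0,-365,0,1,0,-1],
    [64,0,-376,0,1,0,-1],
    [64,0,-376,0,1,0,-1]
  ]
}}

```text
t: 5.5
eef_pos: [507.0, -336.1, 251.3]
ee_rot: [-1.563, 0.207, -0.206]
ft_force: [-0.2, -0.8, 0.2]
opening: 85.7
```

Run:
```python
from h import *
o=get_obs();print(o["t"],o["eef_pos"],o["joints"].round(2))
p=snapshot("wrist");i=p["img"];np.savez("w2.npz",**p);cv2.imwrite("pics/w2.png",i)
P=pts(p,True)
from scipy.optimize import least_squares
E=dict(quail=(22,14,16,477.5,-122),bantam=(28.6,18.5,21.4,560.7,-281),hen=(34.2,22.5,25.8,446,-300.4),goose=(42,27,32,613.8,-139))
for k,(z,r,top,x,y) in E.items():
    d=np.hypot(P[...,0]-x,P[...,1]-y);Q=P[(d<r+6)&(P[...,2]>z+3)&(P[...,2]<z+top+6)&(p["z_map"]>0)]
    fn=lambda s:np.sqrt(((Q[:,0]-s[0])/r)**2+((Q[:,1]-s[1])/r)**2+((Q[:,2]-z-s[2])/top)**2)*r-r
    s=least_squares(fn,(x,y,0),loss="soft_l1");(cx,cy),R=cv2.minEnclosingCircle(Q[:,:2].astype(np.float32))
    print(k,len(Q),s.x.round(1),s.cost,cx,cy,R,Q[:,2].max())
print(rel(446,-300,100,-14.5))
```

```text
5.5 [ 506.99966432 -336.07828319  251.31140491] [-0.14  0.37  0.82  1.71 -0.29  1.19  0.5 ]
quail 323 [ 478.3 -121.9   -0.5] 52.99720594465751 478.86578369140625 -122.93854522705078 13.578577995300293 39.329720462704586
bantam 699 [ 561.  -281.1   -0.7] 76.60890861108166 560.95361328125 -281.0223693847656 18.310070037841797 50.32753929667115
hen 1001 [ 447.  -300.6   -0.5] 122.10006025376961 447.276123046875 -300.50885009765625 22.388500213623047 61.31693214574451
goose 372 [ 6.137e+02 -1.389e+02 -3.000e-01] 54.48565549951398 610.863525390625 -150.57981872558594 24.195777893066406 65.50493502459715
(array([-68.5, 151. ,  15.8]), array([-0.02, -0.34, -0.04]))
```

View pics/w2.png

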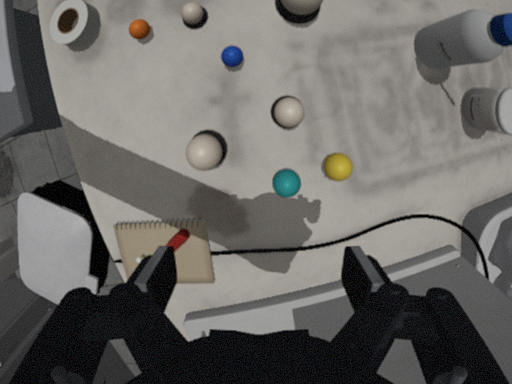

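Call:
{"api": "servo_tool", "payload": {
  "deltas": [
    [-15,30,4,0,0,0,-1],
    [-35,65,8,0,0,0,-1],
    [-55,100,12,0,0,0,-1],
    [-66,130,15,0,0,0,-1],
    [-68,145,16,0,0,0,-1],
    [-68,145,16,0,0,0,-1],
    [-68,145,16,0,0,0,-1],
    [-68,145,16,0,0,0,-1],
    [-68,145,16,0,0,0,-1]
  ]
}}

```text
t: 6.3
eef_pos: [449.9, -299.7, 108.0]
ee_rot: [-1.562, 0.197, -0.203]
ft_force: [0.3, 0.0, -0.4]
opening: 85.4
```

Run:
```python
from h import *
o=get_obs();print(o["t"],o["eef_pos"],o["qvel"].round(3),o["ft_force"]);print(rel(447,-300.5,12,-14.5))
```

```text
6.3 [ 449.85176329 -299.72432201  107.98303557] [ 0.007 -0.001  0.009 -0.001 -0.     0.001  0.004] [ 0.29764049  0.03677076 -0.400975  ]
(array([-3. , 96. , -1.4]), array([ 0.02, -0.09,  0.24]))
```

Call:
{"api": "servo_tool", "payload": {
  "deltas": [
    [-3,20,-1.4,0,0,0,-1],
    [-3,50,-1.4,0,0,0,-1],
    [-3,75,-1.4,0,0,0,-1],
    [-3,90,-1.4,0,0,0,-1],
    [-3,96,-1.4,0,0,0,-0.7],
    [-3,96,-1.4,0,0,0,-0.5],
    [-3,96,-1.4,0,0,0,-0.3],
    [-3,96,-1.4,0,0,0,-0.15],
    [-3,96,-1.4,0,0,0,-0.1],
    [-3,96,-1.4,0,0,0,0],
    [-3,96,-1.4,0,0,0,1],
    [-3,96,-1.4,0,0,0,1]
  ]
}}

```text
t: 7.3
eef_pos: [445.1, -301.0, 12.9]
ee_rot: [-1.56, 0.2, -0.204]
ft_force: [-3.1, 2.6, 13.6]
opening: 42.7
```

Call:
{"api": "servo_tool", "payload": {
  "deltas": [
    [0,0,0,0,0,0,1],
    [0,0,0,0,0,0,1],
    [0,-3,0,0,0,0,1],
    [0,-8,0,0,0,0,1],
    [0,-14,0,0,0,0,1],
    [0,-20,0,0,0,0,1]
  ]
}}

```text
t: 7.8
eef_pos: [444.2, -300.1, 30.7]
ee_rot: [-1.562, 0.201, -0.202]
ft_force: [0.4, -0.5, -1.1]
opening: 42.7
```

Run:
```python
from h import *
o=get_obs();print(o["t"],o["eef_pos"],o["ft_force"],o["opening"])
p=snapshot("side");cv2.imwrite("pics/s3.png",cv2.resize(p["img"][120:240,220:380],None,fx=4,fy=4))
p=snapshot("scene");cv2.imwrite("pics/c3.png",cv2.resize(p["img"][200:340,240:400],None,fx=4,fy=4))
```

```text
7.8 [ 444.23532713 -300.09429549   30.74164382] [ 0.37656378 -0.50774737 -1.11386181] 42.70797993134472
```

View pics/c3.png

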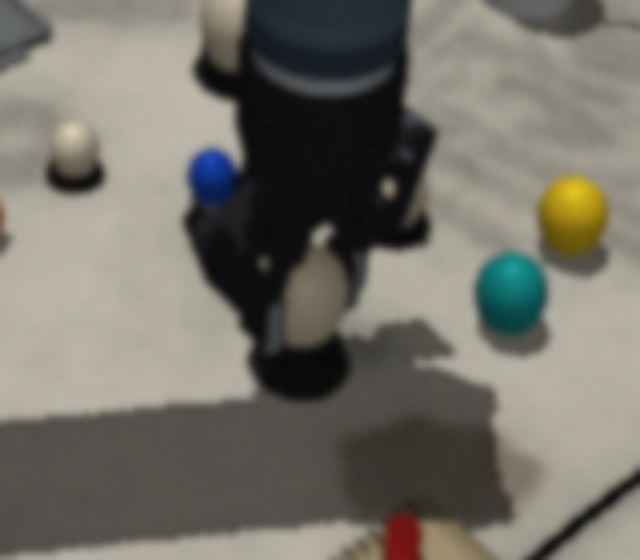

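View pics/s3.png

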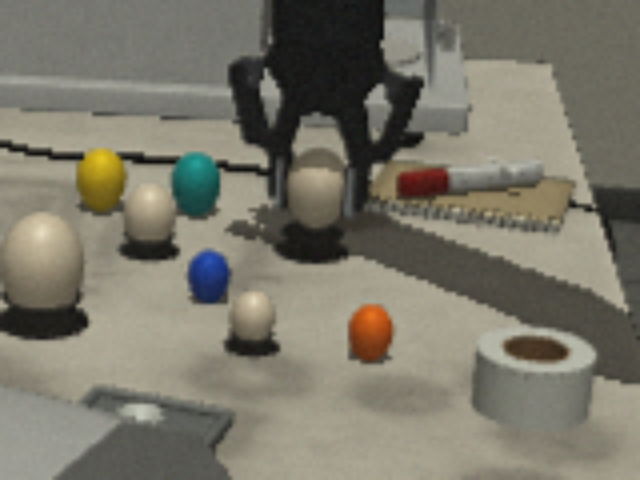

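Call:
{"api": "servo_tool", "payload": {
  "deltas": [
    [0,-15,0,0,0,0,1],
    [0,-35,0,0,0,0,1],
    [0,-60,5,0,0,0,1],
    [0,-80,20,0,0,0,1],
    [0,-90,45,0,0,0,1],
    [0,-90,80,0,0,0,1],
    [0,-90,118,0,0,0,1],
    [0,-90,156,0,0,0,1],
    [0,-90,194,0,0,0,1],
    [0,-90,232,0,0,0,1],
    [0,-90,270,0,0,0,1],
    [0,-90,308,0,0,0,1]
  ]
}}

```text
t: 8.9
eef_pos: [522.2, -0.3, 120.0]
ee_rot: [-1.561, 0.201, -0.201]
ft_force: [-0.2, -0.7, -0.8]
opening: 42.5
```

Run:
```python
from h import *
o=get_obs();print(o["eef_pos"],o["opening"]);print(rel(563.4,139.5,70,-14.5))
```

```text
[ 5.22150299e+02 -2.84370410e-01  1.20017159e+02] 42.54536804167542
(array([  4.4,  50.1, 145.7]), array([-0.02, -0.21, -0.  ]))
```

Call:
{"api": "servo_tool", "payload": {
  "deltas": [
    [1,0,35,0,0,0,1],
    [3,0,70,0,0,0,1],
    [4,0,105,0,0,0,1],
    [4,0,130,0,0,0,1],
    [4,20,140,0,0,0,1],
    [4,40,141,0,0,0,1],
    [4,50,141,0,0,0,1],
    [4,50,141,0,0,0,1],
    [4,50,141,0,0,0,1],
    [4,50,141,0,0,0,1]
  ]
}}

```text
t: 9.73
eef_pos: [562.6, 131.9, 70.8]
ee_rot: [-1.561, 0.202, -0.204]
ft_force: [1.3, -0.6, -0.7]
opening: 42.7
```

Run:
```python
from h import *
o=get_obs();print(o["eef_pos"],o["opening"],o["ft_force"]);print(rel(563.4,139.5,22,-14.5))
```

```text
[562.55175787 131.8618514   70.84391316] 42.65486357510998 [ 1.31691729 -0.63487575 -0.72139921]
(array([-1.2, 48.8,  7.6]), array([-0.01, -0.33,  0.07]))
```

Call:
{"api": "servo_tool", "payload": {
  "deltas": [
    [-1,3,4,0,0,0,1],
    [-1,12,7.5,0,0,0,1],
    [-1,22,7.5,0,0,0,1],
    [-1,32,7.5,0,0,0,1],
    [-1,39,7.5,0,0,0,1],
    [-1,43,7.5,0,0,0,1],
    [-1,46,7.5,0,0,0,1],
    [-1,47,7.5,0,0,0,1],
    [-1,47,7.5,0,0,0,1],
    [-1,47,7.5,0,0,0,1]
  ]
}}

```text
t: 10.57
eef_pos: [563.2, 140.6, 23.3]
ee_rot: [-1.561, 0.201, -0.202]
ft_force: [-0.4, 0.2, -0.6]
opening: 43.1
```

Run:
```python
from h import *
o=get_obs();print(o["eef_pos"],o["opening"],o["ft_force"])
p=snapshot("scene");cv2.imwrite("pics/c4.png",cv2.resize(p["img"][110:240,150:290],None,fx=4,fy=4))
```

```text
[563.17746397 140.55266088  23.29033614] 43.06627693480869 [-0.40984644  0.22644937 -0.61006337]
```

View pics/c4.png

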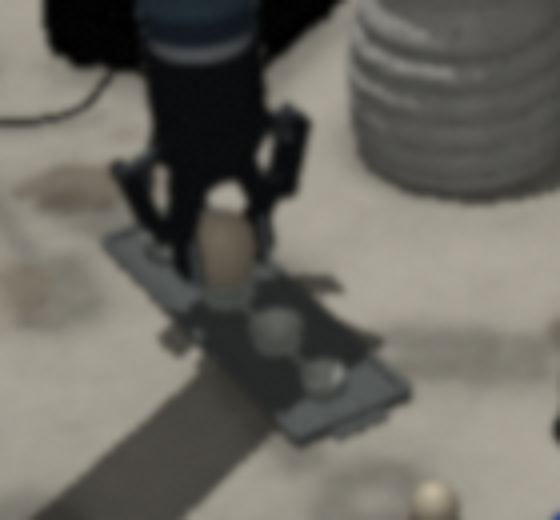

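Call:
{"api": "servo_tool", "payload": {
  "deltas": [
    [0,1,0,0,0,0,1],
    [0,2,0,0,0,0,1],
    [0,2.5,0,0,0,0,1],
    [0,2.5,0,0,0,0,-0.1],
    [0,2.5,0,0,0,0,-0.3],
    [0,2.5,0,0,0,0,-0.5],
    [0,2.5,0,0,0,0,-0.5],
    [0,2.5,0,0,0,0,-0.5]
  ]
}}

```text
t: 11.28
eef_pos: [562.9, 140.7, 20.6]
ee_rot: [-1.561, 0.201, -0.202]
ft_force: [0.1, -0.3, -0.6]
opening: 64.1
```

Call:
{"api": "servo_tool", "payload": {
  "deltas": [
    [0,0,0,0,0,0,-0.6],
    [0,-10,0,0,0,0,-0.6],
    [0,-30,0,0,0,0,-0.6],
    [0,-60,0,0,0,0,-0.6],
    [0,-95,0,0,0,0,-0.6],
    [0,-130,0,0,0,0,-0.8],
    [0,-155,0,0,0,0,-1]
  ]
}}

```text
t: 11.87
eef_pos: [564.2, 140.4, 179.4]
ee_rot: [-1.559, 0.199, -0.205]
ft_force: [0.0, 0.2, 0.9]
opening: 84.9
```

```bash
cat >> h.py <<'E'
E=dict(quail=(14,16,532.2,19.7,28),bantam=(18.5,21.4,546.6,75.7,34.6),hen=(22.5,25.8,563.4,139.5,40.2),goose=(27,32,581.7,211.2,48))
def chk(names,cam="scene"):
    from scipy.optimize import least_squares
    p=snapshot(cam);P=pts(p,cam=="wrist")
    for k in names:
        r,top,x,y,z=E[k]
        d=np.hypot(P[...,0]-x,P[...,1]-y);Q=P[(d<r+8)&(P[...,2]>z+2)&(P[...,2]<z+top+8)&(p["z_map"]>0)]
        if len(Q)<20: print(k,"few",len(Q));continue
        fn=lambda s:np.sqrt(((Q[:,0]-s[0])/r)**2+((Q[:,1]-s[1])/r)**2+((Q[:,2]-s[2])/top)**2)*r-r
        s=least_squares(fn,(x,y,z),loss="soft_l1");print(cam,k,len(Q),"dev",(s.x-[x,y,z]).round(1),"rms",np.sqrt(np.mean(s.fun**2)).round(2))
    return p
E
python3 - <<'E'
from h import *
o=get_obs();print(o["t"],o["eef_pos"],o["opening"],o["ft_force"])
p=chk(["hen"]);cv2.imwrite("pics/c5.png",cv2.resize(p["img"][110:240,150:290],None,fx=4,fy=4))
print(rel(613.8,-139,120,-14.5))
E
```

```text
11.8667 [564.16079233 140.3816396  179.3676596 ] 84.88558322719433 [0.04978335 0.16250853 0.8595314 ]
scene hen 145 dev [-4.3 -4.1 -4.4] rms 1.68
(array([ 115.5,   63.3, -259.5]), array([-0.45, -0.28,  0.56]))
```

View pics/c5.png

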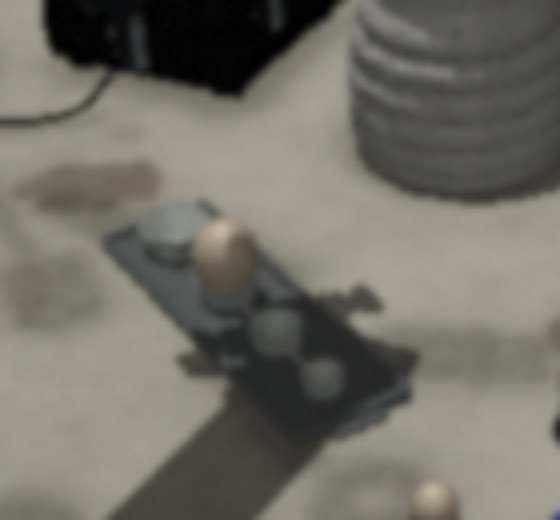

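Run:
```python
from h import *
p=chk(["hen"],"wrist");cv2.imwrite("pics/w5.png",p["img"]);P=pts(p,True)
x,y=563.4,139.5
m=(np.hypot(P[...,0]-x,P[...,1]-y)<30)&(P[...,2]>30)
Q=P[m];print(len(Q),Q.max(0),Q.min(0),Q[Q[:,2].argmax()]);t=Q[Q[:,2]>Q[:,2].max()-5];print(t.mean(0))
p=snapshot("side");cv2.imwrite("pics/s5.png",cv2.resize(p["img"],None,fx=1.5,fy=1.5))
```

```text
wrist hen 1565 dev [-1.7 -2.5 -0.9] rms 0.45
11147 [591.59097356 165.45155109 287.03482955] [538.90748281 117.2629302   30.35790626] [560.68059059 164.25212184 287.03482955]
[568.22317303 160.0650123  283.94396653]
```

View pics/w5.png

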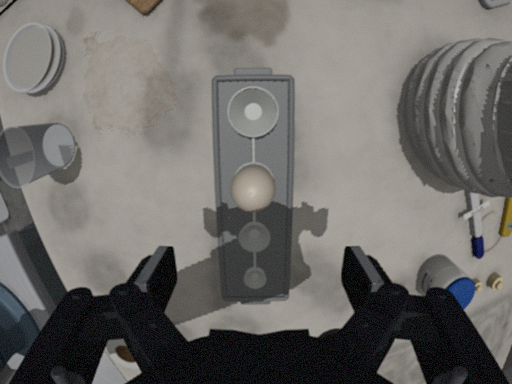

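View pics/s5.png

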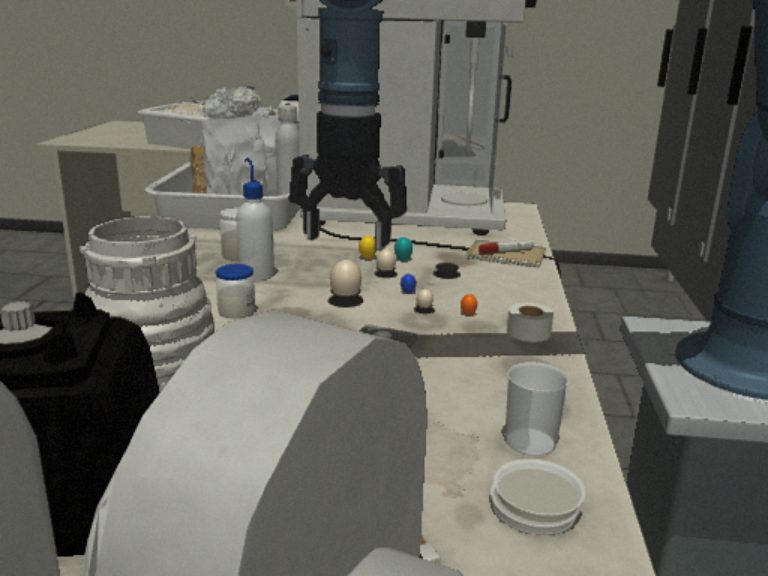

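Run:
```python
from h import *
p=snapshot("wrist");P=pts(p,True)
for k,h in dict(quail=17,bantam=20,goose=26).items():
    r,top,x,y,z=E[k]
    d=np.hypot(P[...,0]-x,P[...,1]-y);m=(d<r+6)&(P[...,2]>h-3)&(P[...,2]<h+4);c,R=cv2.minEnclosingCircle(P[m][:,:2].astype(np.float32));print(k,c,R,P[m][:,:2].mean(0))
```

```text
quail (532.4087524414062, 20.000720977783203) 14.521077156066895 [532.58375075  18.32911997]
bantam (546.7516479492188, 75.54035186767578) 18.358373641967773 [546.05501159  75.10226766]
goose (581.775634765625, 211.17068481445312) 26.1778564453125 [581.14971073 211.44634627]
```

Call:
{"api": "servo_tool", "payload": {
  "deltas": [
    [8,0,-18,0,0,0,-1],
    [24,0,-54,0,0,0,-1],
    [40,0,-90,0,0,0,-1],
    [56,0,-126,0,0,0,-1],
    [72,0,-162,0,0,0,-1],
    [88,0,-198,0,0,0,-1],
    [104,20,-234,0,0,0,-1],
    [112,40,-252,0,0,0,-1],
    [115,60,-259,0,0,0,-1],
    [115,60,-259,0,0,0,-1],
    [115,60,-259,0,0,0,-1],
    [115,60,-259,0,0,0,-1]
  ]
}}

```text
t: 13.07
eef_pos: [608.1, -137.5, 115.0]
ee_rot: [-1.561, 0.202, -0.199]
ft_force: [0.1, 0.7, 0.8]
opening: 85.5
```

Run:
```python
from h import *
o=get_obs();print(o["t"],o["eef_pos"],o["opening"],o["ft_force"])
chk(["hen"],"wrist")
print(rel(613.8,-139,18,-14.5))
```

```text
13.0667 [ 608.08359269 -137.54023148  114.97405118] 85.54611160191546 [0.06066069 0.68443272 0.77379066]
hen few 0
(array([ 5.2, 97.8, -0.5]), array([-0.05, -0.07,  0.01]))
```

Call:
{"api": "servo_tool", "payload": {
  "deltas": [
    [5,8,-0.5,0,0,0,-1],
    [5,30,-0.5,0,0,0,-1],
    [5,55,-0.5,0,0,0,-1],
    [5,78,-0.5,0,0,0,-1],
    [5,92,-0.5,0,0,0,-1],
    [5,97,-0.5,0,0,0,-0.7],
    [5,97,-0.5,0,0,0,-0.5],
    [5,97,-0.5,0,0,0,-0.4],
    [5,97,-0.5,0,0,0,-0.3],
    [5,97,-0.5,0,0,0,-0.2],
    [5,97,-0.5,0,0,0,1],
    [5,97,-0.5,0,0,0,1]
  ]
}}

```text
t: 14.12
eef_pos: [612.7, -140.6, 20.5]
ee_rot: [-1.56, 0.202, -0.201]
ft_force: [-4.1, 0.4, 6.3]
opening: 51.7
```

Call:
{"api": "servo_tool", "payload": {
  "deltas": [
    [0,0,0,0,0,0,1],
    [0,0,0,0,0,0,1]
  ]
}}

```text
t: 14.28
eef_pos: [612.7, -140.6, 20.5]
ee_rot: [-1.56, 0.202, -0.201]
ft_force: [-3.9, 2.0, 5.7]
opening: 52.1
```

Call:
{"api": "servo_tool", "payload": {
  "deltas": [
    [0,-3,0,0,0,0,1],
    [0,-10,0,0,0,0,1],
    [0,-25,0,0,0,0,1],
    [0,-45,0,0,0,0,1],
    [0,-70,0,0,0,0,1],
    [0,-95,5,0,0,0,1],
    [0,-112,20,0,0,0,1],
    [0,-118,45,0,0,0,1],
    [-1,-118,80,0,0,0,1],
    [-3,-118,115,0,0,0,1]
  ]
}}

```text
t: 15.12
eef_pos: [641.1, -29.8, 139.9]
ee_rot: [-1.561, 0.2, -0.209]
ft_force: [0.6, 0.4, -1.6]
opening: 51.5
```

Run:
```python
from h import *
o=get_obs();print(o["t"],o["eef_pos"],o["opening"],o["ft_force"])
p=snapshot("scene");cv2.imwrite("pics/c6.png",cv2.resize(p["img"][90:290,150:400],None,fx=3,fy=3))
print(rel(581.7,211.2,130,-14.5))
```

```text
15.1167 [641.08938546 -29.84963804 139.92063917] 51.46159642509148 [ 0.61766645  0.35189342 -1.56126849]
(array([-114.9,   10.1,  205.2]), array([-0.54,  0.37,  0.14]))
```

View pics/c6.png

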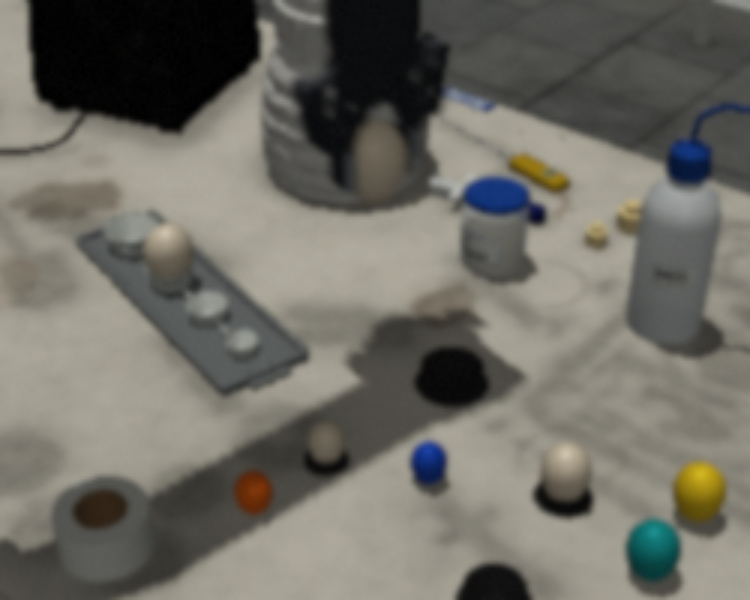

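Call:
{"api": "servo_tool", "payload": {
  "deltas": [
    [-18,0,34,0,0,0,1],
    [-36,0,68,0,0,0,1],
    [-54,0,102,0,0,0,1],
    [-72,0,136,0,0,0,1],
    [-90,0,165,0,0,0,1],
    [-104,5,186,0,0,0,1],
    [-112,15,197,0,0,0,1],
    [-114,35,200,0,0,0,1],
    [-114,55,200,0,0,0,1],
    [-114,55,200,0,0,0,1],
    [-114,55,200,0,0,0,1],
    [-114,55,200,0,0,0,1]
  ]
}}

```text
t: 16.17
eef_pos: [581.0, 191.9, 82.6]
ee_rot: [-1.562, 0.202, -0.205]
ft_force: [0.5, 0.5, -0.9]
opening: 51.7
```

Run:
```python
from h import *
o=get_obs();print(o["eef_pos"],o["opening"],o["ft_force"]);print(rel(581.7,211.2,31,-14.5))
```

```text
[581.0188911  191.90229925  82.55491569] 51.701004492820594 [ 0.49390291  0.52192514 -0.93652754]
(array([-4.4, 51.5, 18.8]), array([ 0.01, -0.34,  0.1 ]))
```

Call:
{"api": "servo_tool", "payload": {
  "deltas": [
    [-2,0,8,0,0,0,1],
    [-4,0,17,0,0,0,1],
    [-4,6,19,0,0,0,1],
    [-4,16,19,0,0,0,1],
    [-4,27,19,0,0,0,1],
    [-4,38,19,0,0,0,1],
    [-4,45,19,0,0,0,1],
    [-4,49,19,0,0,0,1],
    [-4,51,19,0,0,0,1],
    [-4,51,19,0,0,0,1],
    [-4,51,19,0,0,0,1]
  ]
}}

```text
t: 17.08
eef_pos: [581.1, 212.7, 30.7]
ee_rot: [-1.561, 0.202, -0.202]
ft_force: [-0.0, -0.9, -1.9]
opening: 52.1
```

Run:
```python
from h import *
o=get_obs();print(o["eef_pos"],o["opening"],o["ft_force"]);print(rel(581.7,211.2,29,-14.5))
```

```text
[581.11303777 212.71080662  30.65833542] 52.082089630839306 [-0.02874633 -0.85006565 -1.87421054]
(array([ 1. ,  1.7, -1.3]), array([-0.01, -0.24,  0.03]))
```

Call:
{"api": "servo_tool", "payload": {
  "deltas": [
    [0.5,1,-1,0,0,0,1],
    [0.5,2,-1,0,0,0,1],
    [0.5,2.5,-1,0,0,0,1],
    [0.5,2.5,-1,0,0,0,-0.3],
    [0.5,2.5,-1,0,0,0,-0.5],
    [0.5,2.5,-1,0,0,0,-0.7],
    [0.5,2.5,-1,0,0,0,-0.8],
    [0.5,2.5,-1,0,0,0,-0.8],
    [0.5,2.5,-1,0,0,0,-0.8]
  ]
}}

```text
t: 17.83
eef_pos: [581.0, 212.0, 28.0]
ee_rot: [-1.561, 0.201, -0.201]
ft_force: [0.1, 0.2, -0.2]
opening: 77.0
```

Call:
{"api": "servo_tool", "payload": {
  "deltas": [
    [0,0,0,0,0,0,-0.8],
    [0,-10,0,0,0,0,-0.8],
    [0,-30,0,0,0,0,-0.8],
    [0,-60,0,0,0,0,-0.8],
    [0,-95,0,0,0,0,-0.8],
    [0,-130,0,0,0,0,-0.8],
    [0,-155,-10,0,0,0,-1],
    [0,-165,-30,0,0,0,-1],
    [0,-165,-50,0,0,0,-1],
    [0,-165,-50,0,0,0,-1]
  ]
}}

```text
t: 18.67
eef_pos: [568.8, 157.6, 195.4]
ee_rot: [-1.561, 0.205, -0.209]
ft_force: [-0.5, -0.5, -0.3]
opening: 85.3
```

Run:
```python
from h import *
o=get_obs();print(o["t"],o["eef_pos"],o["opening"],o["ft_force"])
p=chk(["hen","goose"],"wrist");cv2.imwrite("pics/w7.png",p["img"])
p=chk(["hen","goose"],"scene");cv2.imwrite("pics/c7.png",cv2.resize(p["img"][110:240,150:290],None,fx=4,fy=4))
print(rel(561,-281,150,-14.5))
```

```text
18.6667 [568.76122973 157.64004744 195.39890972] 85.3246202452619 [-0.48268803 -0.51115041 -0.33212784]
wrist hen 1408 dev [-1.6 -2.6 -0.9] rms 0.48
wrist goose 2409 dev [-1.2 -3.5 -1. ] rms 0.49
scene hen 150 dev [-4.2 -3.3 -3.8] rms 1.52
scene goose 205 dev [-4.3 -4.7 -4.5] rms 1.58
(array([ 106.6,   43.3, -430.5]), array([-0.07, -0.36,  0.01]))
```

View pics/c7.png

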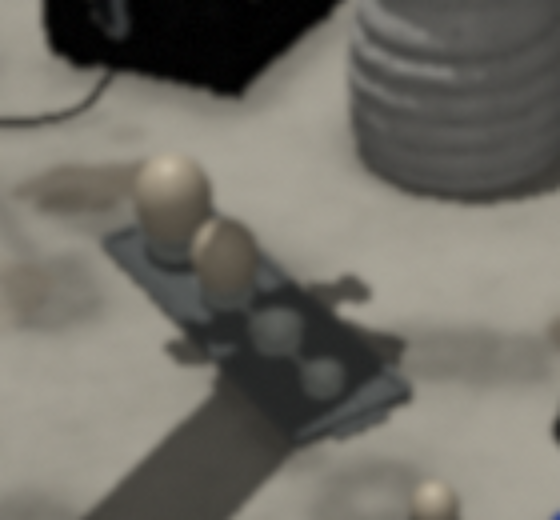

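View pics/w7.png

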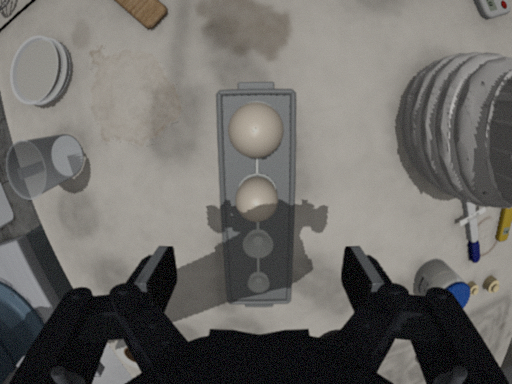

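Call:
{"api": "servo_tool", "payload": {
  "deltas": [
    [4,0,-16,0,0,0,-1],
    [12,0,-50,0,0,0,-1],
    [22,0,-88,0,0,0,-1],
    [31,0,-126,0,0,0,-1],
    [40,0,-164,0,0,0,-1],
    [50,0,-202,0,0,0,-1],
    [59,0,-240,0,0,0,-1],
    [69,0,-278,0,0,0,-1],
    [78,10,-316,0,0,0,-1],
    [87,25,-354,0,0,0,-1],
    [97,40,-392,0,0,0,-1],
    [105,55,-425,0,0,0,-1]
  ]
}}

```text
t: 19.77
eef_pos: [561.5, -277.0, 137.1]
ee_rot: [-1.562, 0.202, -0.201]
ft_force: [0.3, -0.5, 0.3]
opening: 85.8
```

Call:
{"api": "servo_tool", "payload": {
  "deltas": [
    [0,15,0,0,0,0,-1],
    [0,30,0,0,0,0,-1],
    [0,30,0,0,0,0,-1],
    [0,30,0,0,0,0,-1],
    [0,30,0,0,0,0,-1]
  ]
}}

```text
t: 20.18
eef_pos: [563.1, -272.1, 108.1]
ee_rot: [-1.561, 0.198, -0.199]
ft_force: [0.3, 0.2, 0.2]
opening: 85.3
```

Run:
```python
from h import *
o=get_obs();print(o["t"],o["eef_pos"],o["opening"],o["ft_force"])
print(rel(561,-281,6.5,-14.5))
```

```text
20.1833 [ 563.11737941 -272.10289141  108.13683063] 85.27835247064709 [0.25754882 0.20663684 0.18997811]
(array([  0.2, 101.6,  -9.2]), array([-0.06,  0.  ,  0.  ]))
```

Call:
{"api": "servo_tool", "payload": {
  "deltas": [
    [0,8,-5,0,0,0,-1],
    [0,30,-9,0,0,0,-1],
    [0,55,-9,0,0,0,-1],
    [0,80,-9,0,0,0,-1],
    [0,95,-9,0,0,0,-0.8],
    [0,101,-9,0,0,0,-0.5],
    [0,101,-9,0,0,0,-0.2],
    [0,101,-9,0,0,0,0],
    [0,101,-9,0,0,0,0.1],
    [0,101,-9,0,0,0,0.2],
    [0,101,-9,0,0,0,1],
    [0,101,-9,0,0,0,1]
  ]
}}

```text
t: 21.18
eef_pos: [559.1, -282.9, 8.7]
ee_rot: [-1.56, 0.202, -0.201]
ft_force: [-3.3, 2.0, 5.8]
opening: 35.0
```

Call:
{"api": "servo_tool", "payload": {
  "deltas": [
    [0,0,0,0,0,0,1],
    [0,0,0,0,0,0,1]
  ]
}}

```text
t: 21.35
eef_pos: [559.1, -282.9, 8.7]
ee_rot: [-1.56, 0.202, -0.201]
ft_force: [-3.6, 1.6, 5.9]
opening: 35.0
```

Call:
{"api": "servo_tool", "payload": {
  "deltas": [
    [0,-3,0,0,0,0,1],
    [0,-10,0,0,0,0,1],
    [0,-25,0,0,0,0,1],
    [0,-45,0,0,0,0,1],
    [0,-70,5,0,0,0,1],
    [0,-95,20,0,0,0,1],
    [-4,-110,45,0,0,0,1],
    [-12,-112,80,0,0,0,1],
    [-22,-112,115,0,0,0,1],
    [-32,-112,150,0,0,0,1],
    [-42,-112,187,0,0,0,1],
    [-52,-112,222,0,0,0,1]
  ]
}}

```text
t: 22.35
eef_pos: [567.8, -53.6, 122.0]
ee_rot: [-1.56, 0.198, -0.206]
ft_force: [1.0, -0.1, -1.2]
opening: 34.1
```

Run:
```python
from h import *
o=get_obs();print(o["t"],o["eef_pos"],o["opening"],o["ft_force"])
p=snapshot("scene");cv2.imwrite("pics/c8.png",cv2.resize(p["img"][90:290,150:400],None,fx=3,fy=3))
print(rel(546.6,75.7,110,-14.5))
```

```text
22.35 [567.7929647  -53.58688607 122.03351734] 34.13239893325921 [ 0.96436261 -0.0854397  -1.17685041]
(array([-49.4,  11.8, 108.8]), array([-0.54,  0.45,  0.04]))
```

View pics/c8.png

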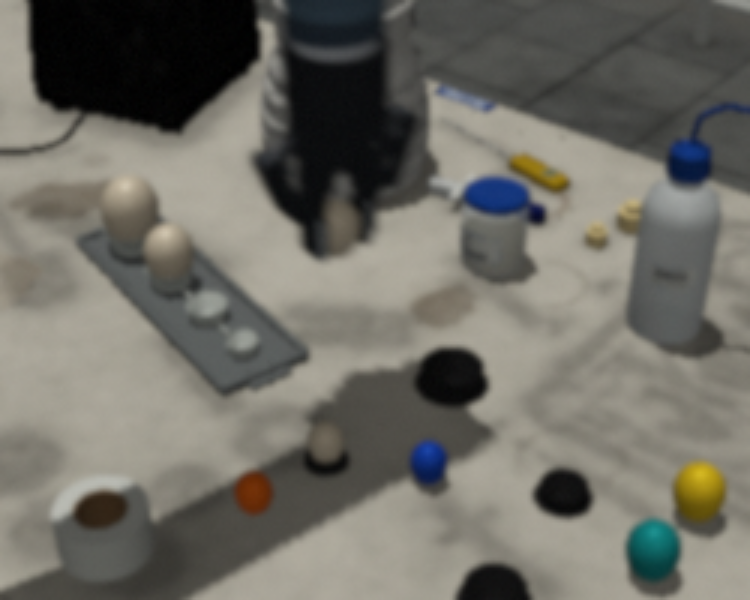

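Call:
{"api": "servo_tool", "payload": {
  "deltas": [
    [-14,0,32,0,0,0,1],
    [-28,0,64,0,0,0,1],
    [-42,5,90,0,0,0,1],
    [-49,20,102,0,0,0,1],
    [-49,35,104,0,0,0,1],
    [-49,50,104,0,0,0,1],
    [-49,58,104,0,0,0,1],
    [-49,58,104,0,0,0,1],
    [-49,58,104,0,0,0,1],
    [-49,58,104,0,0,0,1]
  ]
}}

```text
t: 23.23
eef_pos: [546.2, 57.3, 62.5]
ee_rot: [-1.561, 0.2, -0.205]
ft_force: [0.3, -0.2, -0.1]
opening: 34.1
```

Run:
```python
from h import *
o=get_obs();print(o["eef_pos"],o["opening"],o["ft_force"]);print(rel(546.6,75.7,18.5,-14.5))
```

```text
[546.23371777  57.28685744  62.52420048] 34.136603535503156 [ 0.2503516  -0.21410434 -0.07208076]
(array([-4.5, 44. , 17.8]), array([-0.06, -0.29,  0.15]))
```

Call:
{"api": "servo_tool", "payload": {
  "deltas": [
    [-2,0,8,0,0,0,1],
    [-4,0,16,0,0,0,1],
    [-4.5,5,18,0,0,0,1],
    [-4.5,15,18,0,0,0,1],
    [-4.5,25,18,0,0,0,1],
    [-4.5,34,18,0,0,0,1],
    [-4.5,40,18,0,0,0,1],
    [-4.5,43,18,0,0,0,1],
    [-4.5,43.5,18,0,0,0,1],
    [-4.5,43.5,18,0,0,0,1],
    [-4.5,43.5,18,0,0,0,1]
  ]
}}

```text
t: 24.15
eef_pos: [543.9, 76.0, 18.7]
ee_rot: [-1.56, 0.206, -0.199]
ft_force: [-7.2, -0.9, 15.9]
opening: 34.2
```

Run:
```python
from h import *
o=get_obs();print(o["eef_pos"],o["opening"],o["ft_force"]);print(rel(546.6,75.7,16.5,-14.5))
```

```text
[543.90896916  76.026276    18.67023646] 34.182623962706714 [-7.22124141 -0.90493008 15.93534098]
(array([2.7, 2.2, 0.4]), array([-0.04, -0.28, -0.24]))
```

Call:
{"api": "servo_tool", "payload": {
  "deltas": [
    [0,-2,0,0,0,0,1],
    [1,-4,0,0,0,0,1],
    [1,-4,0,0,0,0,1],
    [1,-4,0,0,0,0,1]
  ]
}}

```text
t: 24.48
eef_pos: [546.0, 76.0, 21.2]
ee_rot: [-1.562, 0.202, -0.202]
ft_force: [0.1, -0.6, -0.4]
opening: 34.3
```

Run:
```python
from h import *
o=get_obs();print(o["eef_pos"],o["opening"],o["ft_force"]);print(rel(546.6,75.7,16.5,-14.5))
p=snapshot("scene");cv2.imwrite("pics/c9.png",cv2.resize(p["img"][110:240,150:290],None,fx=5,fy=4.6))
```

```text
[546.02538593  75.99280559  21.18492392] 34.31966385074818 [ 0.06356367 -0.64245506 -0.43634835]
(array([ 0.6,  4.7, -0.1]), array([ 0.02, -0.23,  0.01]))
```

View pics/c9.png

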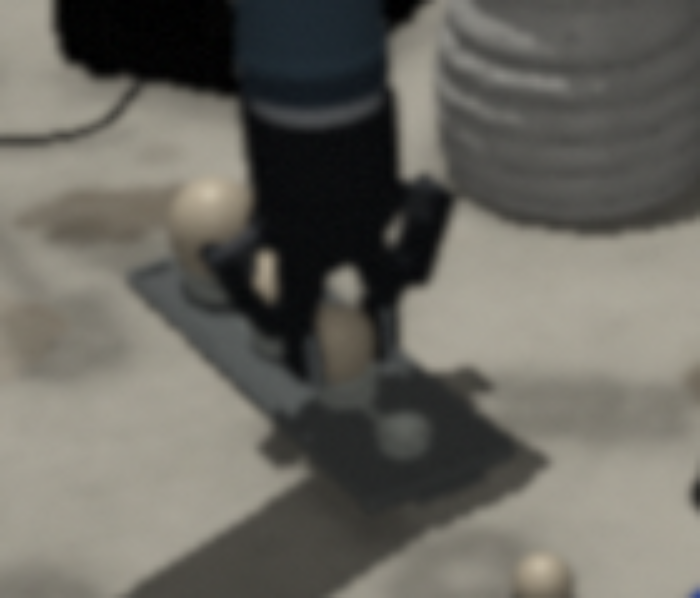

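Call:
{"api": "servo_tool", "payload": {
  "deltas": [
    [0.5,1,0,0,0,0,1],
    [0.5,1,0,0,0,0,1],
    [0.5,1,0,0,0,0,0.1],
    [0.5,1,0,0,0,0,-0.1],
    [0.5,1,0,0,0,0,-0.3],
    [0.5,1,0,0,0,0,-0.4],
    [0.5,1,0,0,0,0,-0.4],
    [0.5,1,0,0,0,0,-0.4]
  ]
}}

```text
t: 25.2
eef_pos: [546.4, 76.2, 20.6]
ee_rot: [-1.561, 0.201, -0.202]
ft_force: [0.1, -0.4, 0.2]
opening: 59.8
```

Call:
{"api": "servo_tool", "payload": {
  "deltas": [
    [0,0,0,0,0,0,-0.5],
    [0,-10,0,0,0,0,-0.5],
    [0,-30,0,0,0,0,-0.5],
    [0,-60,0,0,0,0,-0.5],
    [0,-95,0,0,0,0,-0.8],
    [0,-130,0,0,0,0,-1],
    [0,-155,-10,0,0,0,-1],
    [0,-165,-20,0,0,0,-1],
    [0,-165,-20,0,0,0,-1]
  ]
}}

```text
t: 25.95
eef_pos: [543.1, 54.0, 188.9]
ee_rot: [-1.559, 0.2, -0.209]
ft_force: [0.4, -1.2, 0.3]
opening: 85.6
```

Run:
```python
from h import *
o=get_obs();print(o["t"],o["eef_pos"],o["opening"],o["ft_force"])
p=chk(["bantam","hen","goose"],"wrist");cv2.imwrite("pics/w10.png",p["img"])
p=chk(["bantam","hen","goose"],"scene");cv2.imwrite("pics/c10.png",cv2.resize(p["img"][110:240,150:290],None,fx=5,fy=4.6))
print(rel(478,-122,150,-14.5))
```

```text
25.95 [543.06693471  53.99051662 188.89885163] 85.61804385314295 [ 0.39033799 -1.17232551  0.27312624]
wrist bantam 1030 dev [-1.2 -3.5 -1.1] rms 0.51
wrist hen 1678 dev [-1.5 -2.6 -0.9] rms 0.48
wrist goose 2276 dev [-1.4 -3.4 -1. ] rms 0.56
scene bantam 104 dev [-3.7 -4.8 -4. ] rms 1.32
scene hen 150 dev [-4.3 -4.2 -4.6] rms 1.53
scene goose 207 dev [-3.8 -4.  -4.3] rms 1.68
(array([ -15. ,   35. , -188.5]), array([-0.04, -0.29, -0.05]))
```

View pics/w10.png

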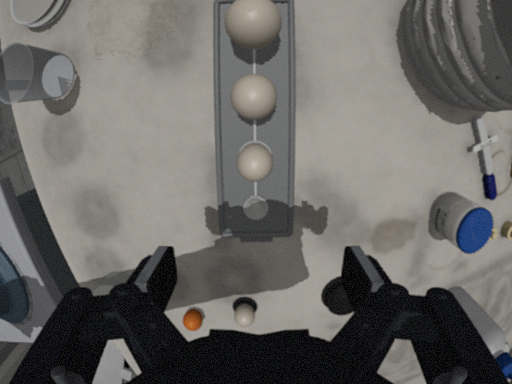

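View pics/c10.png

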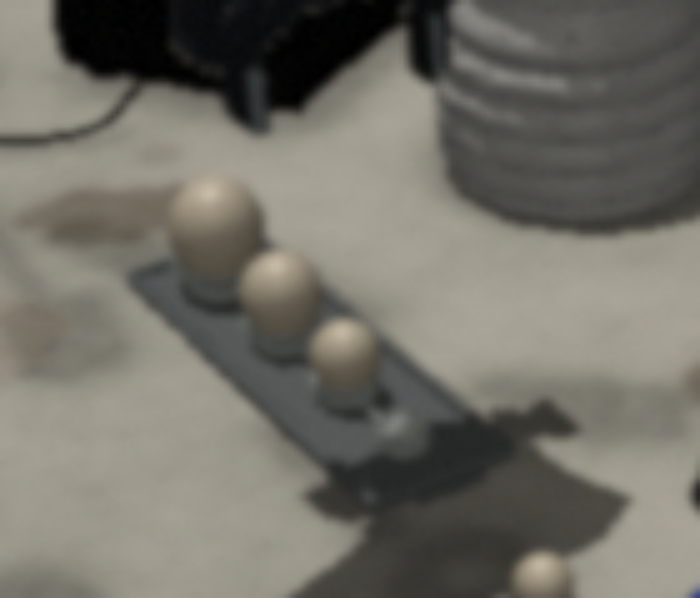

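Call:
{"api": "servo_tool", "payload": {
  "deltas": [
    [-1,0,-12,0,0,0,-1],
    [-3,0,-40,0,0,0,-0.6],
    [-6,0,-75,0,0,0,-0.2],
    [-9,0,-110,0,0,0,-0.2],
    [-12,10,-145,0,0,0,-0.2],
    [-15,25,-175,0,0,0,-0.2],
    [-15,45,-188,0,0,0,-0.2],
    [-15,70,-188,0,0,0,-0.2],
    [-15,75,-188,0,0,0,-0.2],
    [-15,75,-188,0,0,0,-0.2],
    [-15,75,-188,0,0,0,-0.2]
  ]
}}

```text
t: 26.97
eef_pos: [478.5, -120.8, 109.9]
ee_rot: [-1.562, 0.203, -0.199]
ft_force: [0.0, -0.2, 0.7]
opening: 51.7
```

Run:
```python
from h import *
o=get_obs();print(o["t"],o["eef_pos"],o["opening"],o["ft_force"])
print(rel(478.2,-122,3,-14.5))
p=dict(np.load("w2.npz"));P=pts(p,True)
for u,v in [(139,29),(232,56),(193,13)]: print(P[v,u].round(1))
```

```text
26.9667 [ 478.46638191 -120.82279655  109.896385  ] 51.700527510344926 [ 0.00587538 -0.16408704  0.6552691 ]
(array([  0.3, 106.9,  -1.1]), array([ 0.07, -0.15, -0.13]))
[ 409.9 -121.1   32.7]
[ 512.9 -196.6   36.5]
[ 481.8 -127.5   34.9]
```

Call:
{"api": "servo_tool", "payload": {
  "deltas": [
    [0,8,-1,0,0,0,-0.2],
    [0,30,-1,0,0,0,-0.2],
    [0,55,-1,0,0,0,-0.2],
    [0,78,-1,0,0,0,-0.2],
    [0,95,-1,0,0,0,-0.2],
    [0,102,-1,0,0,0,-0.2],
    [0,104,-1,0,0,0,0],
    [0,104,-1,0,0,0,0.15],
    [0,104,-1,0,0,0,0.25],
    [0,104,-1,0,0,0,0.35],
    [0,104,-1,0,0,0,1],
    [0,104,-1,0,0,0,1]
  ]
}}

```text
t: 27.97
eef_pos: [477.3, -121.4, 7.6]
ee_rot: [-1.559, 0.204, -0.199]
ft_force: [-5.3, 1.9, 6.4]
opening: 25.9
```

Call:
{"api": "servo_tool", "payload": {
  "deltas": [
    [0,0,0,0,0,0,1],
    [0,0,0,0,0,0,1]
  ]
}}

```text
t: 28.13
eef_pos: [477.3, -121.4, 7.6]
ee_rot: [-1.559, 0.204, -0.199]
ft_force: [-5.5, 1.6, 6.9]
opening: 25.8
```

Call:
{"api": "servo_tool", "payload": {
  "deltas": [
    [0,-3,0,0,0,0,1],
    [0,-10,0,0,0,0,1],
    [0,-25,0,0,0,0,1],
    [0,-45,0,0,0,0,1],
    [0,-70,5,0,0,0,1],
    [2,-85,20,0,0,0,1],
    [6,-90,40,0,0,0,1],
    [10,-90,65,0,0,0,1],
    [13,-90,85,0,0,0,1],
    [15,-90,100,0,0,0,1],
    [15,-90,105,0,0,0,1],
    [15,-90,105,0,0,0,1]
  ]
}}

```text
t: 29.13
eef_pos: [521.7, -22.7, 97.8]
ee_rot: [-1.561, 0.196, -0.201]
ft_force: [-0.5, -0.8, -0.8]
opening: 24.6
```

Run:
```python
from h import *
o=get_obs();print(o["t"],o["eef_pos"],o["opening"],o["ft_force"])
p=snapshot("scene");cv2.imwrite("pics/c11.png",cv2.resize(p["img"][110:270,150:330],None,fx=4,fy=3.7))
print(rel(532.3,19.8,60,-14.5))
```

```text
29.1333 [521.73511131 -22.72894348  97.77297545] 24.578160483307148 [-0.46326055 -0.76060339 -0.8300343 ]
(array([-0.1, 37.5, 45.7]), array([-0.02, -0.14,  0.11]))
```

View pics/c11.png

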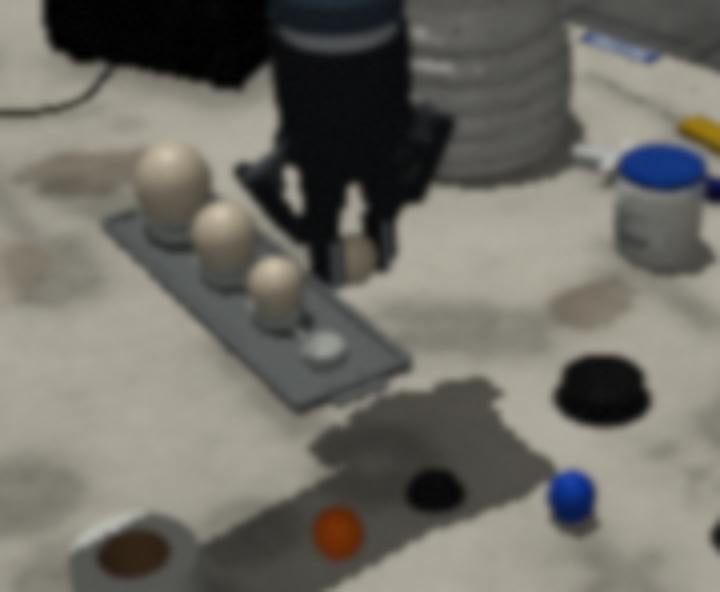

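Call:
{"api": "servo_tool", "payload": {
  "deltas": [
    [0,0,10,0,0,0,1],
    [0,2,25,0,0,0,1],
    [0,8,38,0,0,0,1],
    [0,18,45,0,0,0,1],
    [0,30,46,0,0,0,1],
    [0,42,46,0,0,0,1],
    [0,52,46,0,0,0,1],
    [0,56,46,0,0,0,1],
    [0,57,46,0,0,0,1],
    [0,57,46,0,0,0,1],
    [0,57,46,0,0,0,1]
  ]
}}

```text
t: 30.1
eef_pos: [532.0, 19.4, 39.8]
ee_rot: [-1.561, 0.202, -0.203]
ft_force: [0.7, -0.4, 0.1]
opening: 25.0
```

Run:
```python
from h import *
o=get_obs();print(o["eef_pos"],o["opening"],o["ft_force"]);print(rel(532.3,19.8,20,-14.5))
p=snapshot("scene");cv2.imwrite("pics/c12.png",cv2.resize(p["img"][140:230,180:280],None,fx=7,fy=6.5,interpolation=cv2.INTER_CUBIC))
```

```text
[532.01678477  19.39820218  39.77860378] 24.995263988264824 [ 0.68013401 -0.35419636  0.09716116]
(array([ 0.2, 19.8,  0.5]), array([ 0.  , -0.27,  0.04]))
```

View pics/c12.png

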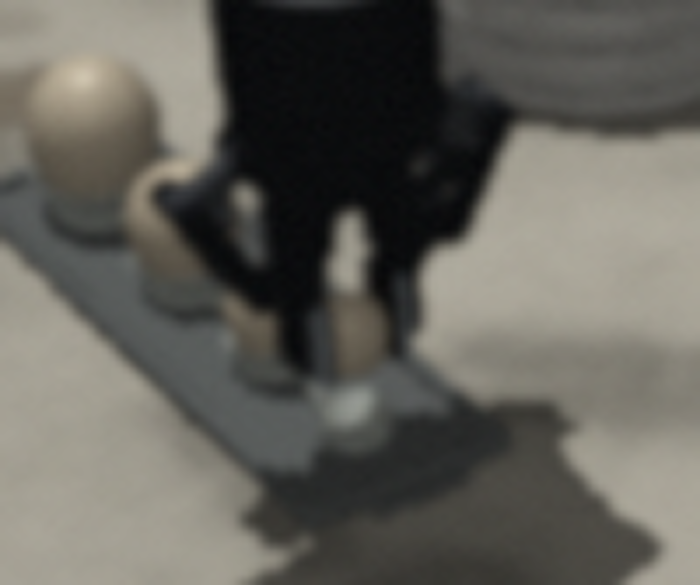

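Call:
{"api": "servo_tool", "payload": {
  "deltas": [
    [0,5,0.5,0,0,0,1],
    [0,11,0.5,0,0,0,1],
    [0,16,0.5,0,0,0,1],
    [0,19,0.5,0,0,0,1],
    [0,20,0.5,0,0,0,1],
    [0,20,0.5,0,0,0,1]
  ]
}}

```text
t: 30.65
eef_pos: [531.4, 20.5, 19.0]
ee_rot: [-1.562, 0.202, -0.201]
ft_force: [0.7, 1.0, -0.4]
opening: 24.9
```

Call:
{"api": "servo_tool", "payload": {
  "deltas": [
    [0,1,0,0,0,0,1],
    [0,2,0,0,0,0,1],
    [0,2,0,0,0,0,1]
  ]
}}

```text
t: 30.9
eef_pos: [531.9, 20.6, 17.5]
ee_rot: [-1.561, 0.201, -0.202]
ft_force: [-0.0, 0.4, 0.0]
opening: 25.0
```

Call:
{"api": "servo_tool", "payload": {
  "deltas": [
    [0,1,0,0,0,0,1],
    [0,1.5,0,0,0,0,1],
    [0,1.5,0,0,0,0,1],
    [0,1.5,0,0,0,0,0.3],
    [0,1.5,0,0,0,0,0.1],
    [0,1.5,0,0,0,0,-0.1],
    [0,1.5,0,0,0,0,-0.2],
    [0,1.5,0,0,0,0,-0.2],
    [0,1.5,0,0,0,0,-0.2]
  ]
}}

```text
t: 31.65
eef_pos: [531.7, 20.6, 15.9]
ee_rot: [-1.562, 0.202, -0.201]
ft_force: [0.4, 0.4, -0.8]
opening: 51.2
```

Call:
{"api": "servo_tool", "payload": {
  "deltas": [
    [0,0,0,0,0,0,-0.2],
    [0,-8,0,0,0,0,-0.3],
    [0,-25,0,0,0,0,-0.4],
    [0,-55,0,0,0,0,-0.4],
    [0,-90,0,0,0,0,-0.8],
    [0,-125,0,0,0,0,-1],
    [0,-155,0,0,0,0,-1],
    [0,-170,-10,0,0,0,-1],
    [0,-170,-20,0,0,0,-1],
    [0,-170,-20,0,0,0,-1],
    [0,-170,-20,0,0,0,-1]
  ]
}}

```text
t: 32.57
eef_pos: [525.6, 0.6, 185.4]
ee_rot: [-1.561, 0.204, -0.202]
ft_force: [0.2, 1.2, -0.6]
opening: 85.2
```

Run:
```python
from h import *
o=get_obs();print(o["t"],o["eef_pos"],o["opening"],o["ft_force"])
a=["quail","bantam","hen","goose"]
p=chk(a,"wrist");cv2.imwrite("pics/w13.png",p["img"])
p=chk(a,"scene");cv2.imwrite("pics/c13.png",cv2.resize(p["img"][110:240,150:290],None,fx=5,fy=4.6))
```

```text
32.5667 [525.64931086   0.57199288 185.40621134] 85.23647023603469 [ 0.17186071  1.1531326  -0.64331445]
wrist quail 573 dev [-0.7 -1.2 -0.7] rms 0.43
wrist bantam 1114 dev [-0.9 -3.9 -1. ] rms 0.52
wrist hen 1647 dev [-1.6 -2.7 -0.9] rms 0.52
goose few 0
scene quail 62 dev [-3.2 -2.7 -3.7] rms 1.36
scene bantam 105 dev [-4.  -4.9 -4.5] rms 1.63
scene hen 154 dev [-4.5 -3.6 -4.4] rms 1.45
scene goose 205 dev [-4.2 -4.3 -4.5] rms 1.61
```

View pics/w13.png

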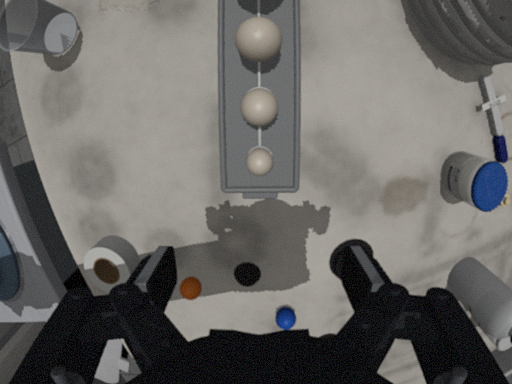

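View pics/c13.png

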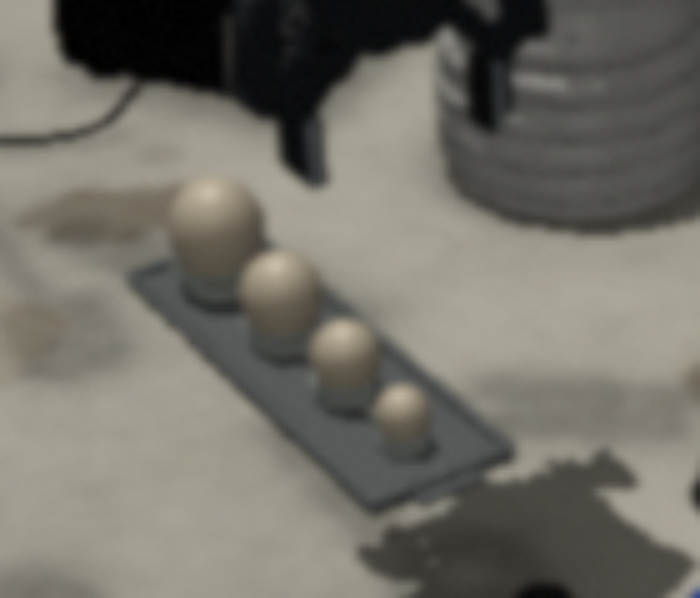

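```bash
python3 -c "
from workcell import *
print(close_job())"
```

```text
the job is handed in; nothing more can be done
None
```

All four eggs stand upright in the pocket of their own size, quail through goose, and the job was handed in at about 33 s of the 120 s allowed. No verdict was reported. I used only the cream eggs in the black rests and did not touch the orange, blue, turquoise or yellow look-alikes.

**Position checks:** The wrist camera's depth fits put each egg's girth within 4 mm sideways and about 1 mm in height of its pocket point. The goose was out of the wrist camera's view in the last picture, so its fit comes from an earlier one. The gripper ended open, about 185 mm above the table and clear of everything.

**Checks that disagreed:** The scene camera's final fits were off by 3–5 mm in all three axes, the same way for all four eggs. I took that as camera bias, and it is still inside the limits.

**Contact during placing:** The bantam touched its cup on the way down with about 16 N upward and 7 N sideways at the wrist. I backed off, re-centred and released it, and it seated normally. The other three were released with almost no contact force.

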